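# Seat an entrance block against the three datums of an eyelet press

### The arm

A 6-joint arm with a two-finger parallel gripper is mounted at the origin on the work surface. World frame = base frame: x ahead of the robot, y to its left, z up, the work surface at z = 0. Lengths are in m, angles in rad, forces in N, time in s.
With the tool pointing down it reaches from about 0.25 to 0.8 m from the base axis. Payload 8.5 kg.
Tool frame: the origin (TCP) lies at the very end of the fingers, on their centre line; the grasp point (between the pads) lies 19 mm behind it; z points along the fingers, y is the line along which they close (so a half turn about z gives the same grasp; the last joint's range is limited). The gripper opens to 85 mm and grips with 20 to 120 N. Pads are 22 mm wide; open, the fingers measure 114 mm over their backs; the gripper's body (76 mm by 85 mm) begins 54 mm behind the grasp point. The pads swing forward as they close: fully open they stand 13 mm farther back than shut.
Start: joints at [-1.312, 0.238, -0.013, 1.319, 0, 1.571], TCP at [0.134, -0.507, 0.231] pointing down, gripper open.
Joint ranges: [-2.66, 2.66], [-1.03, 1.9], [-1.14, 1.46], [-1.82, 2.27], [-1.45, 1.34], [-3.14, 3.14]. Speed limits (rad/s): [2.22, 2.22, 2.79, 3.14, 3.14, 3.14].

### API

Orientations are given as [roll, pitch, yaw] about the fixed x, y, z axes, in that order (R = Rz(yaw) Ry(pitch) Rx(roll)).
In Python, from station import bot gives the robot as it stands.
- The arm moves only by the shell command python3 nudge.py 'ROWS' [FORCE]. ROWS is a JSON list that holds a single list of rows (three levels of brackets), with 1 to 8 rows, each of 7 numbers: the opening from 0.0 (shut) to 1.0 (fully open), then dx, dy, dz in units of 100 mm, then a rotation vector rx, ry, rz in units of 0.1 rad; each row shifts and turns the commanded pose from where the row before left it, along the tool's axes as they then stand; what a row does not reach is not made up. A row lasts 1/8 s, in which the tool goes at most 0.0625 m and 0.188 rad, less where a joint would pass 70% of its speed; a pose out of reach is approached as far as the arm can. The fingers move at their own pace and stop on an object; FORCE is the grip in N (left out, the last holds). Time passes only in rows, so rows that do not move let the fingers close. It prints the time, the measured TCP pose, the force, the opening and the grip force at its end. Input that does not fit is refused with a message, and nothing moves.
- bot.sense(): the state, without advancing time (a new reading comes with each control period).
- bot.camera(name): name is "side" or "top"; returns the picture (384x512x3 uint8, red, green, blue); there is no depth.
- bot.calibration(name): a dict with "intrinsics" (3x3 intrinsics, pixels), "k1" (the pictures are not rectified: a ray, as slopes to the right and down, at radius r is drawn at 1 + k1 r^2 times it, then the intrinsics apply), "R" (3x3) and "t" (3): a world point X has camera coordinates R X + t. Camera axes: x right, y down, z forward; pixel columns grow to the right and rows downward; lengths in m; the calibration is good to about 2 mm. A picture is of the moment at which its call begins. calibration takes no time and is no camera call.
- bot.sign_off(): hands the job in; it is judged then, once.
The state is a dict: "time": time; "joint_pos": joint angles; "qvel": joint speeds; "effort": joint torques, N m; "eef_pos": TCP position; "tcp_rot": TCP orientation; "force": force on the tool from outside, world axes, zero at the start; "moment": the same for the moment, N m; "gripper_width": opening from 0.0 (shut) to 1.0 (fully open); "grip_force": force on a finger pad.
Only numpy, scipy, OpenCV 4.12 (cv2) and the standard library are available. Lean on these libraries where they do the work, as an engineer would, in place of code of your own. Each camera call takes 0.05 s, during which the arm holds its last target. There are 200 camera calls.

### The job

Load the stepped pine entrance block into the eyelet press with its low step toward the end stop: set it on the steel bed a finger's width (about 10 to 15 mm) clear of the fence and of the end stop and press it down firmly so it lies flat, keep it flat and slide it sideways until its long side is flush against the fence while still clear of the end stop, then slide it along the fence until its stepped end is fully home against the end stop. Let go and leave it sitting flat and square in that corner. The press head hangs over the bed, so come in under it with the tool leaning back, and leave the other things on the counter alone.

Things in the scene. Friction and masses are not known exactly. Their poses are not given: they have to be found in the camera images.
- block: loose pine entrance block, 110 long (own x) x 38 wide (y) x 22 high (z) mm, 45-72 g; its last 20 mm at +x (the toe) is a step only 12 mm high; dark cord hole amid its top. Origin: centre of underside. Starts flat on the counter, toe away from the robot (own x within 35 deg of world +x). Its plain heel end (own x = -55) is the free end to grip, across the 38 mm width
- block_toe (a point): point on the block: middle of the lower edge of its stepped end, own (55, 0, 0) mm
- press: grey bench eyelet press, fixed, elsewhere each time; nothing on it is operated. Origin: on the counter, 20 mm below the bed's origin; axes as the bed's (x away from the robot along the bed, within 20 deg of world +x; y left). Base plate 12 mm thick spans x -100..100, y -100..70 mm. A column (x -28..28, y -95..-55, 172 high) carries the head arm over the bed
- head_front (a point): middle of the lower front edge of the head arm, bed frame (-28, 0, 100) mm. The arm spans bed x -28..28, y -95..30, z 100..145; a ram 18 mm in diameter hangs from it at bed x = y = 0 down to z 50. Only 27 mm of the seated block's heel stands out in front: too little for an upright gripper; tilt the tool about 30 to 40 deg back toward the robot and come in level along +x
- bed: flat ground steel bed of the press, the primary face. Origin: on its top face at the place where the seated block's origin belongs (seated block: same origin, same axes); 20 mm above the counter. Top face spans x -75..75, y -32..52 mm.
- fence: second datum: dark steel rail along the bed's right (-y) edge, 58 long x 12 thick x 16 mm high above the bed. Origin: on its locating face at bed level, bed frame (0, -19, 0) mm; the face looks to +y and runs from x -8 to x 50, so the heel half of the block lies free of it for the fingers
- stop: third datum: dark steel end stop at the far (+x) end of the bed, 34 wide (y -13..21) x 12 thick x 16 mm high above the bed. Origin: on its locating face at bed level, bed frame (55, 0, 0) mm; the face looks to -x
- dish: white ceramic dish of brass eyelets, 90 mm across, 26 high; origin centre of underside; leave alone
- plane: small steel block plane, 150 x 44 x 43 mm; origin centre of underside; leave alone
- tube_a: clear plastic queen marking tube standing up, 41 mm across, 118 high with plunger; origin centre of underside; leave alone
- tube_b: the other queen marking tube, the same; leave alone
- frame_grip: yellow nylon frame grip lying flat, about 157 x 110 x 22 mm; leave alone
- hive_tool: flat steel hive tool, 247 x 46 mm, 20 high at its hooked end; leave alone
- jar: closed honey jar, 68 mm across, 90 high; leave alone

How it is judged:
On the way, in this order (a step that is already met when the one before it is completed fails the run):
1. the block is pressed down flat on the bed with more than 3 N, at least 4 mm clear of fence and end stop (contact force between block and bed above 3 N and angle between block's own z axis and vertical below 0.04 rad and z of block in the frame of bed between -0.002 and 0.002 m and y of block in the frame of bed above 0.004 m and x of block_toe in the frame of bed between 0.02 and 0.051 m), for 0.15 s.
2. flat on the bed, the block lies against the fence (within 2 mm along its length) while still at least 3 mm short of the end stop (angle between block's own z axis and vertical below 0.04 rad and z of block in the frame of bed between -0.002 and 0.002 m and y of block in the frame of bed between -0.002 and 0.002 m and y of block_toe in the frame of bed between -0.002 and 0.002 m and x of block_toe in the frame of bed below 0.052 m), for 0.1 s.
At the end, for the whole second after the job is handed in: the released block lies at rest flat on the bed (within 2 mm, tilt under 0.04 rad), its long side within 2 mm of the fence at middle and toe and square to it within 0.035 rad, its stepped end within 2 mm of the end stop (angle between block's own z axis and vertical below 0.04 rad and z of block in the frame of bed between -0.002 and 0.002 m and y of block in the frame of bed between -0.002 and 0.002 m and y of block_toe in the frame of bed between -0.002 and 0.002 m and x of block_toe in the frame of bed between 0.053 and 0.057 m and angle between the x axis of block and the x axis of bed, either way round below 0.035 rad and linear speed of block below 0.01 m/s and contact force between block and the fingers below 0.1 N); the robot touches nothing.
It fails at once if another thing on the counter is moved more than 15 mm (distance of any of dish, plane, tube_a, tube_b, frame_grip, hive_tool, jar from where it was at the start of the episode above 0.015 m).
It also fails if it takes over 59 s, if anything falls off the work surface, if the arm or the gripper's body presses on something with over 40 N, if the wrist force passes 120 N, or if a joint passes its speed limit or range.

## Working session

There is one attempt and no reset: what is moved stays moved. The work goes in short steps, Python scripts to look and compute and a shell command to move; the robot and the scene stay as the last step left them, time stands still between calls to the robot, and variables do not carry over. Pictures are saved under pics/ and viewed, at most 10 in all, crops included, and the job is handed in when it is done.

```bash
ls; mkdir -p pics; python3 - <<'E'
from station import bot
import cv2
for n in("top","side"):
    im=bot.camera(n); cv2.imwrite(f"pics/{n}0.png",cv2.resize(im[:,:,::-1],(800,600),interpolation=cv2.INTER_CUBIC)); c=bot.calibration(n); print(n,c)
print(bot.sense())
E
```

```text
nudge.py
pics
station.py
top {'intrinsics': array([[409.54075512,   0.        , 254.41611992],
       [  0.        , 409.54075512, 192.01528152],
       [  0.        ,   0.        ,   1.        ]]), 'k1': 0.031397205063588084, 'R': array([[-0.01627418, -0.99944721, -0.02899003],
       [-0.98536912,  0.02095107, -0.16914123],
       [ 0.1696551 ,  0.02581324, -0.98516538]]), 't': array([0.0086907 , 0.55150859, 1.27236049])}
side {'intrinsics': array([[449.87988471,   0.        , 262.4444666 ],
       [  0.        , 449.87988471, 187.42995524],
       [  0.        ,   0.        ,   1.        ]]), 'k1': 0.0027777679493685118, 'R': array([[-0.99296187, -0.11841805,  0.00197442],
       [-0.08460576,  0.69757524, -0.71149887],
       [ 0.082877  , -0.7066583 , -0.70268446]]), 't': array([0.55476039, 0.13679708, 1.46393406])}
{'time': 0.1, 'joint_pos': array([-1.31197542e+00,  2.38756991e-01, -1.41528262e-02,  1.31921235e+00,
        3.50713408e-06,  1.57077675e+00]), 'qvel': array([ 0.00065671, -0.00228781,  0.00186563,  0.00018524,  0.00079482,
        0.00206194]), 'effort': array([-8.35409664e-04, -5.39719319e+01,  3.47000706e+01,  1.34135221e-02,
       -8.20586342e-05, -1.43304572e-05]), 'eef_pos': array([ 0.13427546, -0.50715608,  0.23072959]), 'tcp_rot': array([-3.14026682e+00, -3.53308869e-06,  2.58840484e-01]), 'force': array([ 0.02642962, -0.35799797, -0.09565934]), 'moment': array([0.01488173, 0.01606159, 0.00146887]), 'grip_force': 0.0, 'gripper_width': 0.9999781492940557}
```

View pics/top0.png

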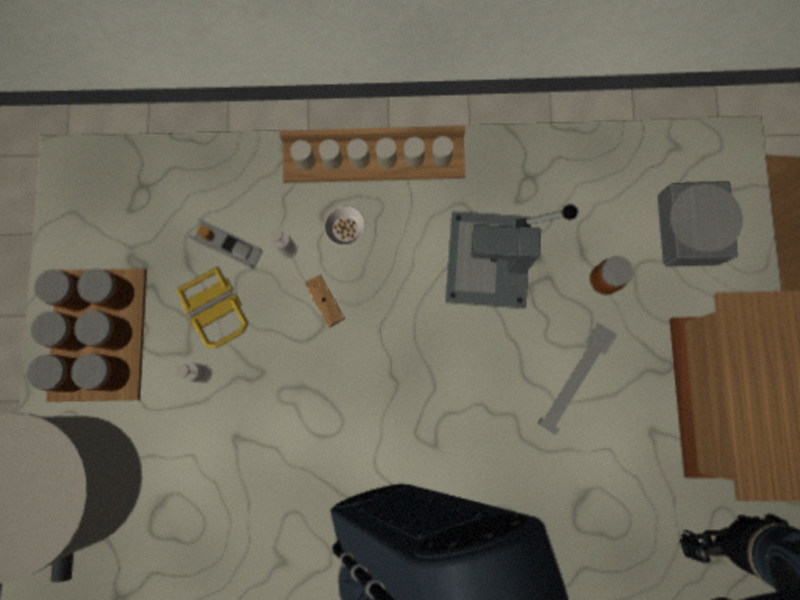

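View pics/side0.png

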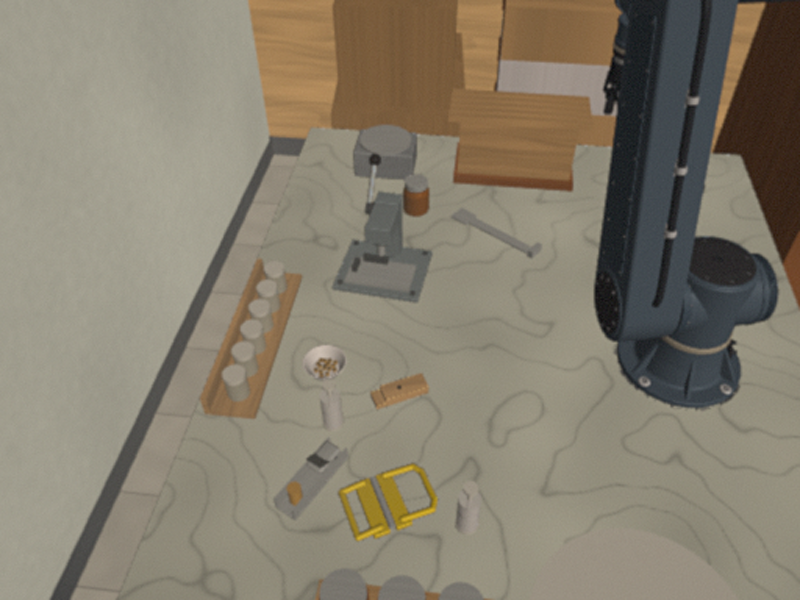

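The top view shows the block around (325,300) with its toe to the upper left, and the press around (490,260). In the side view the block is at (400,390) and the press at (383,260). I'll zoom in for the corners.

```bash
cat > h.py <<'E'
import numpy as np, cv2
from station import bot
def ray(n,uv):
    c=bot.calibration(n);K=c["intrinsics"]
    d=cv2.undistortPoints(np.array([[uv]],float),K,np.array([c["k1"],0,0,0,0.]))[0,0]
    R=c["R"];return -R.T@c["t"],R.T@np.array([d[0],d[1],1])
def at(n,uv,z):
    o,d=ray(n,uv);return o+d*(z-o[2])/d[2]
def px(n,X):
    c=bot.calibration(n);r=cv2.Rodrigues(c["R"])[0]
    return cv2.projectPoints(np.array(X,float).reshape(-1,1,3),r,c["t"],c["intrinsics"],np.array([c["k1"],0,0,0,0.]))[0][:,0]
def tile(im,u,v,w,h,s):
    a=cv2.resize(im[v:v+h,u:u+w,::-1],(w*s,h*s),interpolation=cv2.INTER_CUBIC)
    for k in range(0,w,10): cv2.line(a,(k*s,0),(k*s,6),(0,0,255),1); cv2.putText(a,str(u+k),(k*s,16),0,.33,(0,0,255),1)
    for k in range(10,h,10): cv2.line(a,(0,k*s),(6,k*s),(0,0,255),1); cv2.putText(a,str(v+k),(8,k*s+4),0,.33,(0,0,255),1)
    return a
E
python3 - <<'E'
from h import *
t=bot.camera("top");s=bot.camera("side")
np.save("t0.npy",t);np.save("s0.npy",s)
cv2.imwrite("pics/z1.png",np.hstack([tile(t,280,128,66,75,6),tile(s,208,120,66,75,6)]))
cv2.imwrite("pics/z2.png",np.hstack([tile(t,185,168,44,48,9),tile(s,232,230,44,48,9)]))
E
```

```text
(no output)
```

View pics/z1.png

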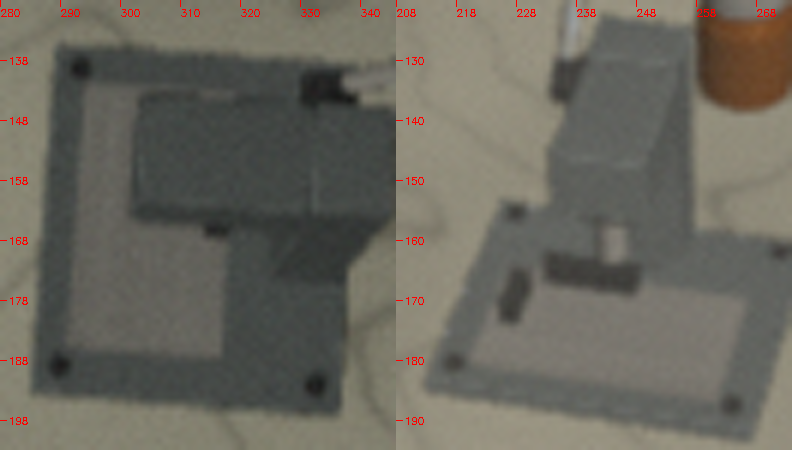

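View pics/z2.png

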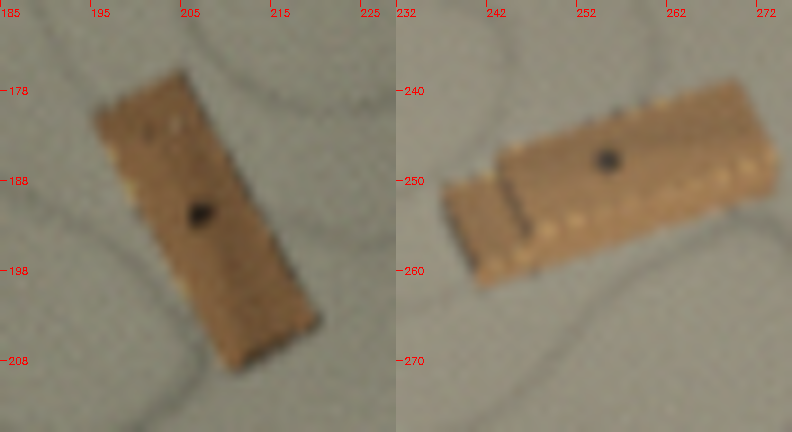

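The press crop shows the bed corners in top view at (291.7,186.3), (317,187.5) and (293.8,142.2). In side view the stop is at about (228,169) and the fence at about (241,165). The block's toe step is at the left end in the side view and its hole is at (207,192) in the top view. I'll fit both poses to these points.

```bash
cat > fit.py <<'E'
from h import *
from scipy.optimize import least_squares
def pose(p,P): 
    c,s=np.cos(p[2]),np.sin(p[2]);P=np.array(P,float)/1000
    return np.c_[p[0]+c*P[:,0]-s*P[:,1],p[1]+s*P[:,0]+c*P[:,1],P[:,2]+p[3]]
def fit(obs,p0,z):
    def f(q,raw=False):
        p=[*q,z];r=[]
        for n in("top","side"):
            o=[x for x in obs if x[0]==n]
            if o:r.append(px(n,pose(p,[x[1] for x in o]))-np.array([x[2] for x in o]))
        r=np.vstack(r);return r if raw else r.ravel()
    s=least_squares(f,p0,loss="soft_l1");print(s.x.round(4),"\n",f(s.x,True).round(1).tolist());return s.x
E
python3 - <<'E'
from fit import *
T=lambda a,b:(280+a/6,128+b/6); S=lambda a,b:(208+(a-396)/6,120+b/6)
at0=at("top",(310,170),.02);print(at0)
press=[("top",(-75,52,0),T(70,350)),("top",(-75,-32,0),T(222,357)),("top",(75,52,0),T(83,85)),
("top",(100,70,-8),T(57,45)),("top",(-100,70,-8),T(32,390)),("top",(-100,-100,-8),T(340,410)),
("top",(-28,30,125),T(133,217)),("top",(28,30,125),T(140,95)),
("side",(75,52,0),S(470,365)),("side",(-75,52,0),S(728,395)),("side",(-75,-32,0),S(748,297)),("side",(100,70,-20),S(424,390)),("side",(-100,70,-20),S(752,440)),
("side",(-28,30,100),S(650,254)),("side",(28,30,100),S(548,235)),("side",(28,30,145),S(550,155)),("side",(-28,30,145),S(648,165)),
("side",(55,-13,16),S(521,270)),("side",(55,21,16),S(504,305))]
fit(press,[at0[0],at0[1],0],.02)
T=lambda a,b:(185+a/9,168+b/9); S=lambda a,b:(232+(a-396)/9,230+b/9)
b0=at("top",(207,192),.022);print(b0)
blk=[("top",(55,19,6),T(96,115)),("top",(55,-19,12),T(180,70)),("top",(-55,19,0),T(235,372)),("top",(-55,-19,0),T(320,320)),("top",(0,0,22),T(200,215)),
("side",(55,-19,12),S(443,188)),("side",(55,19,0),S(480,285)),("side",(-55,-19,22),S(737,80)),("side",(-55,19,22),S(775,150)),("side",(-55,19,0),S(772,195)),("side",(0,0,22),S(607,160)),("side",(35,-19,22),S(500,148)),("side",(35,19,22),S(530,235))]
fit(blk,[b0[0],b0[1],.4],0)
fit([b for b in blk if b[0]=="top"],[b0[0],b0[1],.4],0)
fit([b for b in blk if b[0]=="side"],[b0[0],b0[1],.4],0)
E
```

```text
[ 0.62613487 -0.18583898  0.02      ]
[ 0.6451 -0.1786 -0.0774] 
 [[-0.8, -0.5], [-0.5, -0.3], [-0.9, -0.3], [-1.7, -0.4], [-0.5, 0.4], [0.1, -0.1], [-0.8, -1.0], [-1.2, 1.4], [0.5, -2.2], [-1.2, -1.4], [-0.1, -0.8], [0.4, 0.2], [0.7, -0.3], [-0.4, -5.2], [0.6, -4.1], [-0.3, -1.0], [-0.4, -0.6], [1.7, -0.8], [2.2, -0.5]]
[0.55927258 0.1552237  0.022     ]
[0.5609 0.1577 0.4977] 
 [[-1.5, 0.3], [-1.1, -0.6], [-1.1, 0.3], [-0.5, 0.4], [-1.0, -0.4], [-0.4, -1.0], [-0.2, -0.1], [-0.0, -1.4], [0.4, -0.2], [0.6, -0.8], [0.2, -0.6], [-0.7, -0.5], [0.3, -0.9]]
[0.5609 0.1542 0.492 ] 
 [[-0.4, 0.2], [0.0, -0.6], [-0.2, 0.3], [0.4, 0.5], [0.1, -0.4]]
[0.5607 0.1603 0.4957] 
 [[-0.4, -0.4], [-0.3, 0.6], [-0.0, -0.7], [0.4, 0.5], [0.6, -0.1], [0.2, 0.1], [-0.7, 0.1], [0.2, -0.2]]
```

```bash
python3 - <<'E'
from fit import *
h=.45
T=lambda a,b:(280+a/6-h,128+b/6-h); S=lambda a,b:(208+(a-396)/6-h,120+b/6-h)
press=[("top",(-75,52,0),T(70,350)),("top",(-75,-32,0),T(222,357)),("top",(75,52,0),T(83,85)),
("top",(100,70,-8),T(57,45)),("top",(-100,70,-8),T(32,390)),("top",(-100,-100,-8),T(340,410)),
("side",(75,52,0),S(470,365)),("side",(-75,52,0),S(728,395)),("side",(-75,-32,0),S(748,297)),("side",(100,70,-20),S(424,390)),("side",(-100,70,-20),S(752,440)),
("side",(28,30,145),S(550,155)),("side",(-28,30,145),S(648,165)),
("side",(55,-13,16),S(531,268)),("side",(55,21,0),S(516,322))]
for k in(("top","side"),("top",),("side",)): fit([p for p in press if p[0] in k],[.64,-.178,-.07],.02)
T=lambda a,b:(185+a/9-h,168+b/9-h); S=lambda a,b:(232+(a-396)/9-h,230+b/9-h)
blk=[("top",(55,19,6),T(96,115)),("top",(55,-19,12),T(180,70)),("top",(-55,19,0),T(235,372)),("top",(-55,-19,0),T(320,320)),("top",(0,0,22),T(200,215)),
("side",(55,-19,12),S(443,188)),("side",(55,19,0),S(480,285)),("side",(-55,-19,22),S(737,80)),("side",(-55,19,22),S(775,150)),("side",(-55,19,0),S(772,195)),("side",(0,0,22),S(607,160)),("side",(35,-19,22),S(500,148)),("side",(35,19,22),S(530,235))]
for k in(("top","side"),("top",),("side",)): fit([p for p in blk if p[0] in k],[.56,.157,.49],0)
E
```

```text
[ 0.6463 -0.1789 -0.0857] 
 [[-0.5, -0.6], [-0.2, -0.1], [-0.2, -0.3], [-1.0, -0.4], [-0.2, 0.3], [0.3, 0.3], [0.6, -1.9], [-1.3, -0.9], [0.1, -0.3], [0.5, 0.4], [0.7, 0.2], [-0.2, -0.7], [-0.3, -0.2], [0.2, -0.2], [0.6, 0.2]]
[ 0.6457 -0.1799 -0.0895] 
 [[-0.3, -0.5], [0.0, 0.1], [0.2, -0.2], [-0.5, -0.3], [0.0, 0.4], [0.6, 0.5]]
[ 0.6466 -0.1773 -0.0839] 
 [[0.4, -1.6], [-1.4, -0.6], [-0.0, -0.0], [0.3, 0.7], [0.6, 0.5], [-0.4, -0.4], [-0.4, 0.1], [0.1, 0.1], [0.4, 0.6]]
[0.5624 0.1574 0.4953] 
 [[-0.9, 0.3], [-0.5, -0.6], [-0.6, 0.3], [-0.0, 0.5], [-0.4, -0.4], [-0.4, -0.8], [-0.2, 0.2], [-0.0, -1.0], [0.4, 0.2], [0.6, -0.4], [0.2, -0.3], [-0.7, -0.2], [0.2, -0.6]]
[0.5625 0.1558 0.492 ] 
 [[-0.4, 0.2], [0.0, -0.6], [-0.2, 0.3], [0.4, 0.5], [0.1, -0.4]]
[0.5623 0.1587 0.4958] 
 [[-0.4, -0.4], [-0.3, 0.5], [-0.0, -0.7], [0.4, 0.5], [0.6, -0.1], [0.2, 0.1], [-0.7, 0.1], [0.2, -0.2]]
```

```bash
cat > plan.py <<'E'
import numpy as np
from scipy.spatial.transform import Rotation as Ro
from station import bot
BED=(.6463,-.1789,-.0857,.02); BLK=(.5624,.1574,.4953,0)
def plan(fr,p,tilt=35.,yawoff=0):
    """deltas in tool axes: translate first, then rotate, to TCP at p (mm) in frame fr"""
    s=bot.sense();R=Ro.from_euler("xyz",s["tcp_rot"])
    c,sn=np.cos(fr[2]),np.sin(fr[2]);p=np.array(p)/1000
    X=np.array([fr[0]+c*p[0]-sn*p[1],fr[1]+sn*p[0]+c*p[1],fr[3]+p[2]])
    t=np.radians(tilt);T=Ro.from_euler("z",fr[2]+yawoff)*Ro.from_matrix([[np.cos(t),0,np.sin(t)],[0,-1,0],[np.sin(t),0,-np.cos(t)]])
    print("target",X.round(4),"trans(tool now)",R.inv().apply(X-s["eef_pos"]).round(4),"trans(target axes)",T.inv().apply(X-s["eef_pos"]).round(4),"rot",(R.inv()*T).as_rotvec().round(4))
E
python3 -c "
from plan import *
plan(BLK,(-39,0,110))"
```

```text
target [0.5281 0.1389 0.11  ] trans(tool now) [ 0.5461 -0.5237  0.1214] trans(target axes) [ 0.466  -0.3813  0.4739] rot [ 0.0713  0.6079 -0.2293]
```
Hmm: sign: rotation +.6079 about tool y(=-world y-ish): tool z -> z rotated about y toward... +y rotation sends z to x. Yes.

The manual's scale: shifts go in units of 100 mm and turns go in units of 0.1 rad. Converting my numbers, 0.0341 m is 0.341, -0.0327 m is -0.327.

```bash
r="";
python3 nudge.py '[[[1,0.341,-0.327,0.076,0,0,0],[1,0.341,-0.327,0.076,0,0,0],[1,0.341,-0.327,0.076,0,0,0],[1,0.341,-0.327,0.076,0,0,0],[1,0.341,-0.327,0.076,0,0,0],[1,0.341,-0.327,0.076,0,0,0],[1,0.341,-0.327,0.076,0,0,0],[1,0.341,-0.327,0.076,0,0,0]]]' 40
python3 nudge.py '[[[1,0.341,-0.327,0.076,0,0,0],[1,0.341,-0.327,0.076,0,0,0],[1,0.341,-0.327,0.076,0,0,0],[1,0.341,-0.327,0.076,0,0,0],[1,0.341,-0.327,0.076,0,0,0],[1,0.341,-0.327,0.076,0,0,0],[1,0.341,-0.327,0.076,0,0,0],[1,0.341,-0.327,0.076,0,0,0]]]'
python3 nudge.py '[[[1,0,0,0,0.18,1.52,-0.57],[1,0,0,0,0.18,1.52,-0.57],[1,0,0,0,0.18,1.52,-0.57],[1,0,0,0,0.18,1.52,-0.57],[1,0,0,0,0,0,0]]]'
python3 -c "
from plan import *
plan(BLK,(-39,0,6))"
```

```text
time: 1.2
eef_pos: [0.3317, -0.1834, 0.1704]
tcp_rot: [3.141, -0.0, 0.259]
force: [-0.7, -0.2, 0.8]
gripper_width: 0.998
grip_force: 0.0
time: 2.2
eef_pos: [0.5285, 0.1394, 0.1093]
tcp_rot: [-3.142, 0.0, 0.259]
force: [0.4, -0.5, 0.4]
gripper_width: 1.003
grip_force: 0.0
time: 2.82
eef_pos: [0.5231, 0.1365, 0.1066]
tcp_rot: [-3.139, -0.605, 0.491]
force: [-0.3, 0.3, 0.2]
gripper_width: 1.003
grip_force: 0.0
target [0.5281 0.1389 0.006 ] trans(tool now) [-0.0527  0.0005  0.0859] trans(target axes) [-0.0532  0.0003  0.0856] rot [-0.0004  0.0063 -0.0038]
```

In the tool's units: 0.0214 m is 0.214, -0.0132 m is -0.132, 0.006 rad is 0.06.

```bash

python3 nudge.py '[[[1,-0.132,0,0.214,0,0,0],[1,-0.132,0,0.214,0,0,0],[1,-0.132,0,0.214,0,0,0],[1,0,0,0,0,0.06,-0.04],[1,0,0,0,0,0,0]]]'
python3 - <<'E'
from plan import *
plan(BLK,(-39,0,6))
from h import *
t=bot.camera("top");s=bot.camera("side")
cv2.imwrite("pics/g1.png",np.hstack([tile(t,175,168,66,75,6),tile(s,225,215,66,75,6)]))
E
```

```text
time: 3.45
eef_pos: [0.5332, 0.1404, 0.0351]
tcp_rot: [3.139, -0.616, 0.499]
force: [0.6, 0.7, -0.4]
gripper_width: 1.003
grip_force: 0.0
target [0.5281 0.1389 0.006 ] trans(tool now) [-0.021  -0.0012  0.0208] trans(target axes) [-0.0209 -0.0011  0.0209] rot [ 0.0007 -0.0056  0.0027]
```

View pics/g1.png

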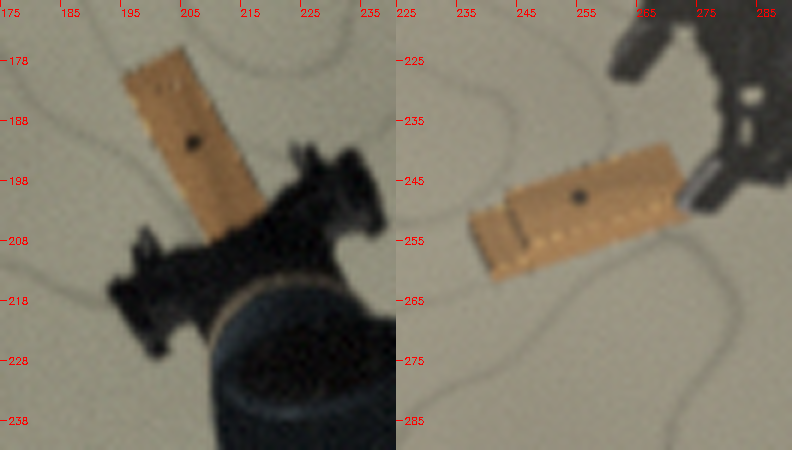

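The fingers straddle the heel evenly: finger tips at about (199,208) and (225,193) in the top view. I'll descend and close.

```bash

python3 nudge.py '[[[1,-0.105,0,0.104,0,0,0],[1,-0.105,0,0.104,0,0,0],[1,0,0,0,0,0,0],[1,0,0,0,0,0,0]]]' 
python3 nudge.py '[[[0,0,0,0,0,0,0],[0,0,0,0,0,0,0],[0,0,0,0,0,0,0],[0,0,0,0,0,0,0],[0,0,0,0,0,0,0],[0,0,0,0,0,0,0]]]' 45
python3 -c "
from plan import *
plan(BLK,(-39,0,6))"
```

```text
time: 4.05
eef_pos: [0.528, 0.1377, 0.0063]
tcp_rot: [3.139, -0.618, 0.499]
force: [0.2, -0.5, -0.5]
gripper_width: 1.002
grip_force: 0.0
time: 4.8
eef_pos: [0.5276, 0.1377, 0.0059]
tcp_rot: [3.139, -0.618, 0.499]
force: [-2.9, -1.2, 6.7]
gripper_width: 0.435
grip_force: 45.0
target [0.5281 0.1389 0.006 ] trans(tool now) [ 0.0008 -0.0008  0.0005] trans(target axes) [ 0.0008 -0.0008  0.0005] rot [ 0.0004 -0.0073  0.0031]
```

```bash

python3 nudge.py '[[[0,0.29,0,-0.41,0,0,0],[0,0.29,0,-0.41,0,0,0],[0,0,0,0,0,0,0],[0,0,0,0,0,0,0]]]' 
python3 -c "
from plan import *
plan(BED,(-180,12,86),tilt=35.4)"
```

```text
time: 5.3
eef_pos: [0.5267, 0.1376, 0.1055]
tcp_rot: [3.139, -0.617, 0.499]
force: [-0.3, 0.4, -0.4]
gripper_width: 0.431
grip_force: 45.7
target [ 0.468  -0.1515  0.106 ] trans(tool now) [-0.1546  0.2261 -0.1097] trans(target axes) [-0.0272  0.2931 -0.02  ] rot [-3.358e-01  3.000e-04  4.767e-01]
```

```bash

python3 nudge.py '[[[0,-0.258,0.377,-0.183,0,0,0],[0,-0.258,0.377,-0.183,0,0,0],[0,-0.258,0.377,-0.183,0,0,0],[0,-0.258,0.377,-0.183,0,0,0],[0,-0.258,0.377,-0.183,0,0,0],[0,-0.258,0.377,-0.183,0,0,0],[0,0,0,0,0,0,0]]]' 
python3 nudge.py '[[[0,0,0,0,-0.84,0,1.19],[0,0,0,0,-0.84,0,1.19],[0,0,0,0,-0.84,0,1.19],[0,0,0,0,-0.84,0,1.19],[0,0,0,0,0,0,0],[0,0,0,0,0,0,0]]]' 
python3 -c "
from plan import *
plan(BED,(-180,12,22),tilt=35.4)"
```

```text
time: 6.18
eef_pos: [0.4675, -0.1547, 0.1043]
tcp_rot: [-3.141, -0.615, 0.492]
force: [0.3, -0.1, 0.2]
gripper_width: 0.431
grip_force: 45.8
time: 6.92
eef_pos: [0.4681, -0.1507, 0.1054]
tcp_rot: [3.141, -0.616, -0.081]
force: [-0.5, 0.7, -0.5]
gripper_width: 0.433
grip_force: 45.7
target [ 0.468  -0.1515  0.042 ] trans(tool now) [-0.0367  0.0008  0.0518] trans(target axes) [-0.0368  0.0008  0.0517] rot [-0.0026  0.0015  0.0041]
```

```bash

python3 nudge.py '[[[0,-0.184,0.004,0.259,0,0,0.04],[0,-0.184,0.004,0.259,0,0,0],[0,0,0,0,0,0,0],[0,0,0,0,0,0,0]]]' 
python3 - <<'E'
from plan import *
plan(BED,(-52,12,14),tilt=35.4)
from h import *
t=bot.camera("top");s=bot.camera("side")
cv2.imwrite("pics/g2.png",np.hstack([tile(t,280,140,66,80,6),tile(s,212,145,66,80,6)]))
E
```

```text
time: 7.42
eef_pos: [0.4685, -0.1529, 0.0431]
tcp_rot: [-3.139, -0.618, -0.089]
force: [-0.2, -0.9, -0.5]
gripper_width: 0.43
grip_force: 45.7
target [ 0.5955 -0.1625  0.034 ] trans(tool now) [ 0.0986 -0.0016  0.0811] trans(target axes) [ 0.0985 -0.0013  0.0812] rot [-0.0002  0.0003 -0.003 ]
```

View pics/g2.png

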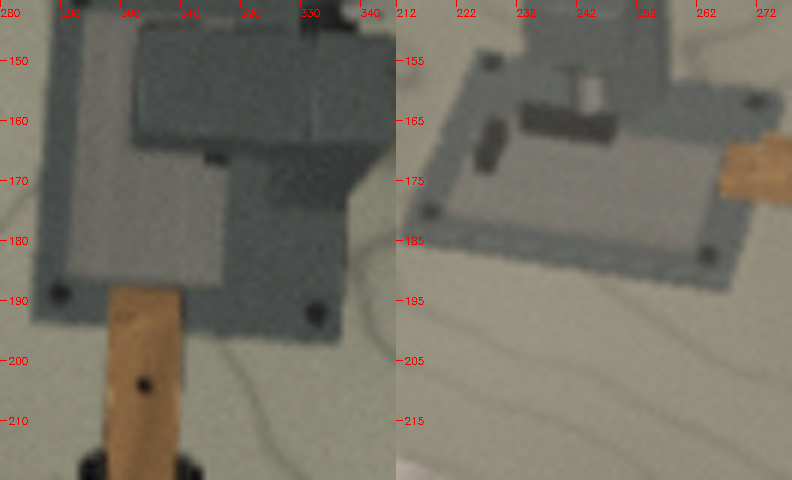

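The block is held straight ahead of the bed, its toe edge in the top view at u≈298–310, v≈187. Next I compare this with the pose expected from the TCP.

```bash
python3 - <<'E'
from fit import *
h=.45
T=lambda a,b:(280+a/6-h,140+b/6-h); S=lambda a,b:(212+(a-396)/6-h,145+b/6-h)
y=-.089;x0=.4685+.039*np.cos(y);y0=-.1529+.039*np.sin(y)
obs=[("top",(55,19,12),T(109,286)),("top",(55,-19,12),T(182,288)),("top",(0,0,22),T(144,385)),("side",(55,-19,12),S(727,143)),("side",(55,19,0),S(719,197))]
P=pose([x0,y0,y,.0371],[o[1] for o in obs])
for o,p in zip(obs,P): print(o[0],px(o[0],p)[0].round(1),np.round(o[2],1))
for k in("top","side"): fit([o for o in obs if o[0]==k],[x0,y0,y],.0371)
print(x0,y0)
press=[("top",(-75,52,0),T(68,275)),("top",(-75,-32,0),T(218,286)),("top",(-100,70,-8),T(32,318)),("top",(-100,-100,-8),T(340,337)),("side",(75,52,0),S(450,212)),("side",(-75,52,0),S(694,252)),("side",(-75,-32,0),S(727,145)),("side",(55,-13,16),S(508,120)),("side",(55,21,0),S(490,172)),("side",(100,70,-20),S(406,240)),("side",(-100,70,-20),S(728,291)) ]
for k in("top","side"): fit([o for o in press if o[0]==k],[.6463,-.1789,-.0857],.02)
E
```

```text
top [298.1 187.2] [297.7 187.2]
top [310. 188.] [309.9 187.6]
top [303.4 204.1] [303.6 203.7]
side [268.  167.4] [266.7 168.4]
side [265.8 177. ] [265.4 177.4]
[ 0.5083 -0.157  -0.063 ] 
 [[0.1, -0.1], [-0.2, 0.0], [0.0, 0.1]]
[ 0.5097 -0.1568 -0.015 ] 
 [[0.0, -0.4], [-0.0, 0.4]]
0.5073456424292256 -0.1563664195159771
[ 0.6467 -0.1784 -0.0834] 
 [[-0.3, -0.1], [0.4, -0.4], [-0.3, 0.3], [0.2, 0.3]]
[ 0.6462 -0.177  -0.096 ] 
 [[-0.3, -1.2], [0.2, -1.6], [-0.4, 0.5], [0.1, -0.3], [0.8, 0.5], [-0.7, 0.5], [0.4, 0.6]]
```

```bash

python3 nudge.py '[[[0,0.246,-0.004,0.203,0,0,0],[0,0.246,-0.004,0.203,0,0,0],[0,0.246,-0.004,0.203,0,0,0],[0,0.246,-0.004,0.203,0,0,0],[0,0,0,0,0,0,0],[0,0,0,0,0,0,0]]]' 
python3 -c "
from plan import *
plan(BED,(-52,12,6),tilt=35.4)
print(bot.sense()['force'])"
```

```text
time: 8.28
eef_pos: [0.5947, -0.1619, 0.0341]
tcp_rot: [-3.14, -0.618, -0.089]
force: [-0.1, 0.2, -1.0]
gripper_width: 0.429
grip_force: 45.7
target [ 0.5955 -0.1625  0.026 ] trans(tool now) [-0.004   0.0005  0.0071] trans(target axes) [-0.004   0.0005  0.0071] rot [-0.     -0.0001 -0.0029]
[-0.09187679  0.1606133  -0.96579541]
```

```bash

python3 nudge.py '[[[0,-0.023,0,0.033,0,0,0],[0,-0.023,0,0.033,0,0,0],[0,0,0,0,0,0,0],[0,0,0,0,0,0,0]]]' 
python3 nudge.py '[[[0,-0.006,0,0.008,0,0,0],[0,0,0,0,0,0,0],[0,0,0,0,0,0,0]]]' 
```

```text
time: 8.78
eef_pos: [0.595, -0.1621, 0.0256]
tcp_rot: [-3.139, -0.618, -0.09]
force: [-2.6, 0.7, 5.0]
gripper_width: 0.434
grip_force: 46.8
time: 9.15
eef_pos: [0.5959, -0.1624, 0.0255]
tcp_rot: [-3.14, -0.62, -0.089]
force: [-4.2, -0.2, 9.2]
gripper_width: 0.431
grip_force: 47.4
```

```bash

python3 nudge.py '[[[0,-0.006,0,0.008,0,0,0],[0,0,0,0,0,0,0],[0,0,0,0,0,0,0],[0,0,0,0,0,0,0]]]' 
python3 - <<'E'
from plan import *
plan(BED,(-52,-0.5,6),tilt=35.4)
from h import *
t=bot.camera("top");s=bot.camera("side")
cv2.imwrite("pics/g3.png",np.hstack([tile(t,285,140,50,70,8),tile(s,212,145,50,70,8)]))
E
```

```text
time: 9.65
eef_pos: [0.5966, -0.1626, 0.0255]
tcp_rot: [-3.141, -0.622, -0.089]
force: [-5.4, 1.1, 16.6]
gripper_width: 0.428
grip_force: 48.3
target [ 0.5944 -0.1749  0.026 ] trans(tool now) [-0.0005  0.0125 -0.001 ] trans(target axes) [-0.0006  0.0125 -0.001 ] rot [ 0.0009 -0.0042 -0.0026]
```

View pics/g3.png

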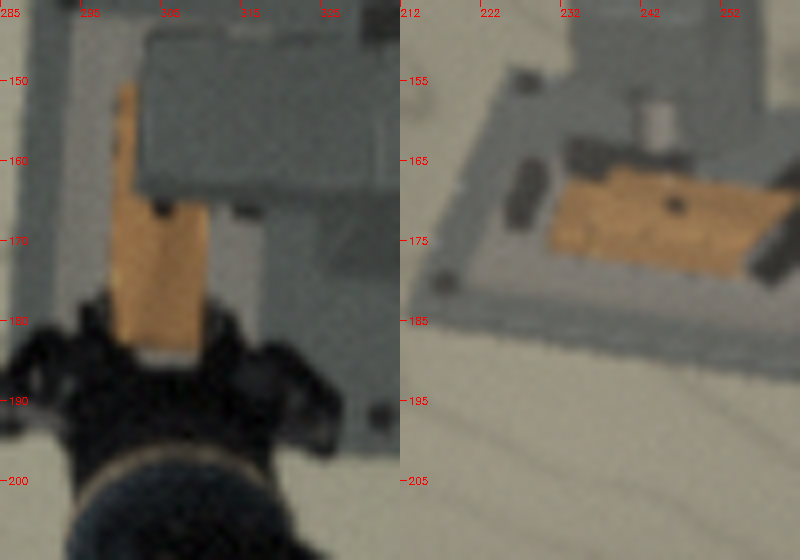

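The block lies on the bed, its toe at side-view u≈232 short of the stop at u≈229, and clear of the fence. Next I ease the pressure and slide it sideways.

```bash

python3 nudge.py '[[[0,0.006,0,-0.008,0,0,0],[0,0,0.025,0,0,0,0],[0,0,0.025,0,0,0,0],[0,0,0.025,0,0,0,0],[0,0,0.02,0,0,0,0],[0,0,0,0,0,0,0],[0,0,0,0,0,0,0]]]' 
python3 -c "
from plan import *
plan(BED,(-52,0,6),tilt=35.4)"
python3 nudge.py '[[[0,0,0.01,0,0,0,0],[0,0,0,0,0,0,0],[0,0,0,0,0,0,0]]]' 
python3 nudge.py '[[[0,0,0.01,0,0,0,0],[0,0,0,0,0,0,0],[0,0,0,0,0,0,0]]]' 
```

```text
time: 10.62
eef_pos: [0.5956, -0.1716, 0.0256]
tcp_rot: [-3.139, -0.621, -0.089]
force: [-0.3, 1.4, 7.5]
gripper_width: 0.431
grip_force: 46.9
target [ 0.5945 -0.1744  0.026 ] trans(tool now) [-0.0004  0.003  -0.0008] trans(target axes) [-0.0005  0.003  -0.0008] rot [-0.0004 -0.0027 -0.0025]
time: 11.0
eef_pos: [0.5955, -0.1724, 0.0256]
tcp_rot: [-3.139, -0.621, -0.089]
force: [1.3, 2.7, 8.6]
gripper_width: 0.432
grip_force: 46.9
time: 11.38
eef_pos: [0.5955, -0.1734, 0.0256]
tcp_rot: [-3.139, -0.621, -0.089]
force: [1.9, 3.7, 7.2]
gripper_width: 0.437
grip_force: 46.9
```

```bash

for i in 1 ; do python3 nudge.py '[[[0,0,0.01,0,0,0,0],[0,0,0,0,0,0,0],[0,0,0,0,0,0,0]]]'; done
python3 nudge.py '[[[0,0,0.01,0,0,0,0],[0,0,0,0,0,0,0],[0,0,0,0,0,0,0]]]'
```

```text
time: 11.75
eef_pos: [0.5953, -0.1744, 0.0256]
tcp_rot: [-3.139, -0.621, -0.089]
force: [0.8, 3.4, 7.1]
gripper_width: 0.432
grip_force: 46.9
time: 12.12
eef_pos: [0.5953, -0.1747, 0.0256]
tcp_rot: [-3.138, -0.621, -0.088]
force: [0.9, 5.3, 8.1]
gripper_width: 0.432
grip_force: 47.0
```

```bash

python3 nudge.py '[[[0,0,0.01,0,0,0,0],[0,0,0,0,0,0,0],[0,0,0,0,0,0,0]]]'
python3 nudge.py '[[[0,0,0.01,0,0,0,0],[0,0,0,0,0,0,0],[0,0,0,0,0,0,0]]]'
python3 -c "
from plan import *
plan(BED,(-39,0,6),tilt=35.4);print(bot.sense()['moment'])"
```

```text
time: 12.5
eef_pos: [0.5953, -0.1749, 0.0256]
tcp_rot: [-3.137, -0.621, -0.087]
force: [0.7, 8.8, 8.3]
gripper_width: 0.438
grip_force: 47.2
time: 12.88
eef_pos: [0.5952, -0.175, 0.0256]
tcp_rot: [-3.135, -0.621, -0.087]
force: [0.7, 12.4, 10.2]
gripper_width: 0.434
grip_force: 47.4
target [ 0.6074 -0.1756  0.026 ] trans(tool now) [ 0.0102 -0.0005  0.0068] trans(target axes) [ 0.0102 -0.0005  0.0068] rot [-0.0059 -0.0031 -0.0008]
[ 1.94561286 -0.80006442  1.92518771]
```

Flush against the fence. I relax the side load a little, then slide along toward the stop.

```bash

python3 nudge.py '[[[0,0,-0.01,0,0,0,0],[0,0,0,0,0,0,0],[0,0.02,0,0.014,0,0,0],[0,0.02,0,0.014,0,0,0],[0,0.02,0,0.014,0,0,0],[0,0.02,0,0.014,0,0,0],[0,0,0,0,0,0,0],[0,0,0,0,0,0,0]]]'
python3 nudge.py '[[[0,0.008,0,0.006,0,0,0],[0,0,0,0,0,0,0],[0,0,0,0,0,0,0]]]'
python3 nudge.py '[[[0,0.008,0,0.006,0,0,0],[0,0,0,0,0,0,0],[0,0,0,0,0,0,0]]]'
python3 -c "
from plan import *
plan(BED,(-39,0,6),tilt=35.4)"
```

```text
time: 13.88
eef_pos: [0.6035, -0.1755, 0.0255]
tcp_rot: [-3.136, -0.619, -0.088]
force: [-12.6, 10.0, 22.4]
gripper_width: 0.432
grip_force: 49.4
time: 14.25
eef_pos: [0.6043, -0.1755, 0.0255]
tcp_rot: [-3.136, -0.619, -0.088]
force: [-15.0, 10.7, 23.6]
gripper_width: 0.435
grip_force: 49.8
time: 14.62
eef_pos: [0.6053, -0.1756, 0.0255]
tcp_rot: [-3.136, -0.619, -0.088]
force: [-15.6, 11.2, 24.9]
gripper_width: 0.432
grip_force: 49.8
target [ 0.6074 -0.1756  0.026 ] trans(tool now) [ 0.002  -0.0002  0.0008] trans(target axes) [ 0.002  -0.0002  0.0008] rot [-0.0039 -0.0013 -0.0018]
```

```bash

python3 nudge.py '[[[0,0.009,0,-0.012,0,0,0],[0,0,0,0,0,0,0],[0,0,0,0,0,0,0]]]'
python3 nudge.py '[[[0,0.008,0,0.006,0,0,0],[0,0,0,0,0,0,0],[0,0,0,0,0,0,0]]]'
python3 nudge.py '[[[0,0.008,0,0.006,0,0,0],[0,0,0,0,0,0,0],[0,0,0,0,0,0,0]]]'
python3 nudge.py '[[[0,0.008,0,0.006,0,0,0],[0,0,0,0,0,0,0],[0,0,0,0,0,0,0]]]'
```

```text
time: 15.0
eef_pos: [0.6052, -0.1756, 0.0256]
tcp_rot: [-3.136, -0.617, -0.088]
force: [-2.3, 8.1, 6.1]
gripper_width: 0.435
grip_force: 47.3
time: 15.38
eef_pos: [0.6057, -0.1756, 0.0256]
tcp_rot: [-3.136, -0.617, -0.088]
force: [-7.3, 9.5, 11.2]
gripper_width: 0.437
grip_force: 48.0
time: 15.75
eef_pos: [0.6061, -0.1756, 0.0255]
tcp_rot: [-3.136, -0.616, -0.089]
force: [-13.1, 10.6, 17.0]
gripper_width: 0.429
grip_force: 48.9
time: 16.12
eef_pos: [0.6062, -0.1756, 0.0255]
tcp_rot: [-3.136, -0.615, -0.089]
force: [-21.5, 11.8, 25.8]
gripper_width: 0.434
grip_force: 50.4
```

```bash

python3 nudge.py '[[[0,0.008,0,-0.011,0,0,0],[0,0,0,0,0,0,0],[0,0.008,0,0.006,0,0,0],[0,0,0,0,0,0,0],[0,0,0,0,0,0,0]]]'
python3 - <<'E'
from h import *
t=bot.camera("top");s=bot.camera("side")
cv2.imwrite("pics/g4.png",np.hstack([tile(t,285,140,50,70,8),tile(s,212,145,50,70,8)]))
E
```

```text
time: 16.75
eef_pos: [0.6062, -0.1756, 0.0256]
tcp_rot: [-3.136, -0.613, -0.09]
force: [-19.4, 9.0, 17.6]
gripper_width: 0.436
grip_force: 49.4
```

View pics/g4.png

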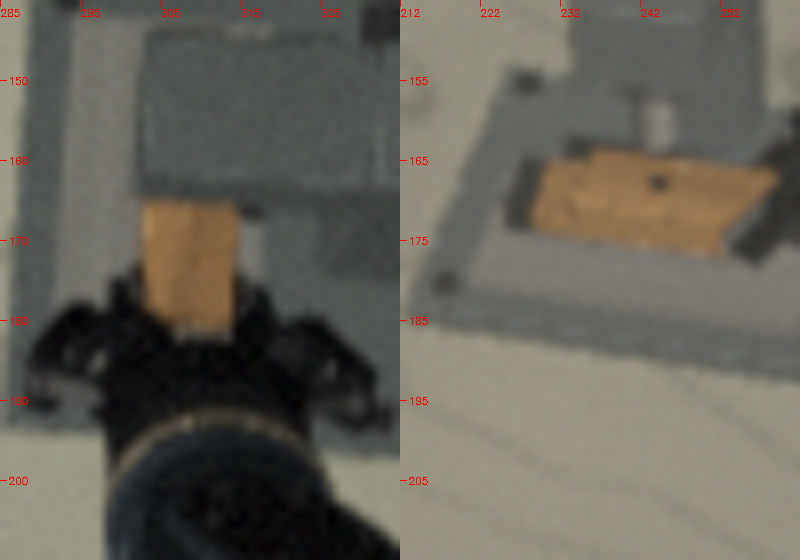

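The toe meets the stop (side view u≈229) and the right side meets the fence. I unload, then release.

```bash

python3 nudge.py '[[[0,-0.014,-0.015,-0.01,0,0,0],[0,0,0,0,0,0,0],[0,0,0,0,0,0,0]]]'
```

```text
time: 17.23
eef_pos: [0.6062, -0.1753, 0.0256]
tcp_rot: [-3.138, -0.614, -0.09]
force: [-6.6, 4.4, 2.1]
gripper_width: 0.435
grip_force: 47.1
```

```bash

python3 nudge.py '[[[0.48,0,0,0,0,0,0],[0.52,0,0,0,0,0,0],[0.6,0,0,0,0,0,0],[0.65,0,0,0,0,0,0],[0.65,0,0,0,0,0,0],[0.65,0,0,0,0,0,0]]]'
python3 -c "
from plan import *
plan(BED,(-39,0,6),tilt=35.4)"
```

```text
time: 17.98
eef_pos: [0.608, -0.1763, 0.0272]
tcp_rot: [-3.139, -0.618, -0.09]
force: [0.4, -0.0, -0.8]
gripper_width: 0.65
grip_force: 0.0
target [ 0.6074 -0.1756  0.026 ] trans(tool now) [-0.0012 -0.0007  0.0006] trans(target axes) [-0.0012 -0.0007  0.0006] rot [ 0.0002  0.0001 -0.0033]
```

```bash

python3 nudge.py '[[[0.65,-0.08,0,-0.06,0,0,0],[0.65,-0.16,0,-0.12,0,0,0],[0.65,-0.3,0,-0.22,0,0,0],[0.65,-0.3,0,-0.22,0,0,0],[0.65,-0.3,0,-0.22,0,0,0],[0.65,0.2,0,-0.3,0,0,0],[0.65,0.2,0,-0.3,0,0,0],[0.65,0,0,0,0,0,0]]]'
python3 - <<'E'
from h import *
t=bot.camera("top");s=bot.camera("side")
cv2.imwrite("pics/g5.png",np.hstack([tile(t,285,140,50,70,8),tile(s,212,145,50,70,8)]))
E
```

```text
time: 18.98
eef_pos: [0.4659, -0.1645, 0.105]
tcp_rot: [3.141, -0.623, -0.088]
force: [0.5, -0.4, 0.2]
gripper_width: 0.649
grip_force: 0.0
```

View pics/g5.png

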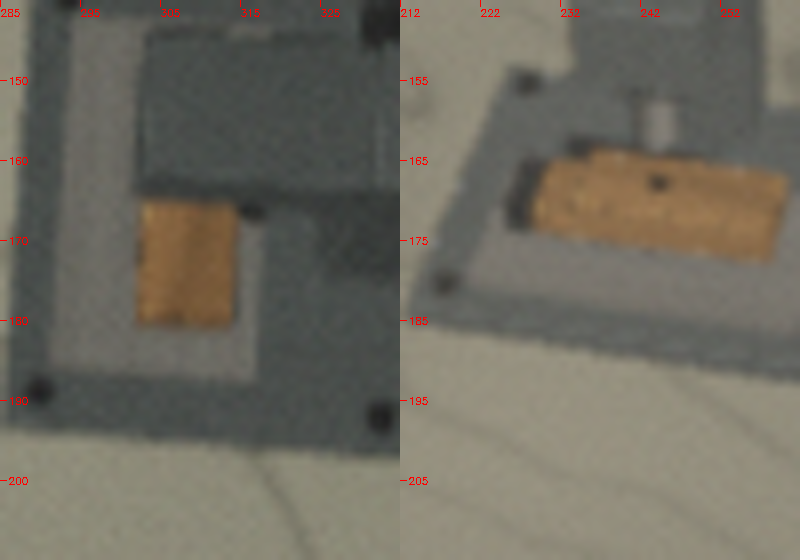

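The block sits in the corner. One numerical check of its squareness before handing in.

```bash
python3 - <<'E'
from fit import *
h=.44
T=lambda a,b:(285+a/8-h,140+b/8-h); S=lambda a,b:(212+(a-400)/8-h,145+b/8-h)
b=[("top",(-55,19,11),T(136,326)),("top",(-55,-19,11),T(234,327)),
("side",(55,19,0),S(533,229)),("side",(55,19,12),S(536,200)),("side",(55,-19,12),S(550,160)),("side",(-55,-19,22),S(786,175)),("side",(-55,19,22),S(776,215)),("side",(-55,19,0),S(772,262)),("side",(0,0,22),S(657,183)),("side",(35,-19,22),S(592,150))]
q=fit(b,[.6463,-.1789,-.0857],.02); fit([x for x in b if x[0]=="side"],q,.02)
# edge directions along block top left edge & bed left edge predicted vs yaw
for y in(-.12,-.0857,-.05):
    e=px("top",pose([.6463,-.1789,y,.02],[(-28,19,22),(-55,19,22),(-28,-19,22),(-55,-19,22)])); print(y,((e-[285,140]+h)*8).round(0).tolist())
# edges by gradient in the actual picture
t=cv2.cvtColor(bot.camera("top"),cv2.COLOR_RGB2HSV)[:,:,1].astype(float)
L=[];Rr=[]
rows=range(167,179)
for v in rows:
    g=np.diff(t[v,295:322]); x=np.arange(295.5,321.5)
    for k,(lo,hi,sg) in enumerate(((299,305,1),(311,317,-1))):
        m=(x>lo)&(x<hi); w=np.clip(sg*g[m],0,None); (L,Rr)[k].append((w*x[m]).sum()/w.sum())
print(np.polyfit(rows,L,1),np.polyfit(rows,Rr,1),np.round(L,1),np.round(Rr,1))
E
```

```text
[ 0.646  -0.1785 -0.053 ] 
 [[0.2, -0.7], [-0.3, -0.5], [0.2, 0.3], [-0.4, 1.5], [0.2, -0.4], [0.4, -0.9], [-0.2, 1.2], [0.3, -0.2], [0.5, -0.2], [0.2, -0.6]]
[ 0.6466 -0.1785 -0.0579] 
 [[0.0, 0.3], [-0.5, 1.4], [0.1, -0.5], [0.3, -0.8], [-0.4, 1.2], [0.1, -0.1], [0.3, -0.2], [0.1, -0.7]]
-0.12 [[138.0, 246.0], [132.0, 311.0], [231.0, 255.0], [226.0, 320.0]]
-0.0857 [[140.0, 248.0], [137.0, 313.0], [234.0, 253.0], [231.0, 319.0]]
-0.05 [[142.0, 249.0], [141.0, 315.0], [236.0, 252.0], [236.0, 317.0]]
[-2.35768022e-02  3.05813666e+02] [-4.37126503e-02  3.21546753e+02] [301.9 301.9 301.8 301.8 301.9 301.6 301.7 301.8 301.7 301.7 301.6 301.6] [314.3 314.1 314.1 314.1 314.1 314.  314.  314.  314.  313.9 313.5 313.9]
```

```bash
cat > edge.py <<'E'
from fit import *
N=6
im={n:np.mean([bot.camera(n).astype(float) for _ in range(N)],0) for n in("top","side")}
ch={"rb":lambda a:a[:,:,0]-a[:,:,2],"g":lambda a:a[:,:,1]}
BED=[.6463,-.1789,-.0857,.02]
def meas(n,c,A,B,w=3):
    """signed offset (px) of image edge from the predicted line A-B at 2 ends -> slope error (rad) """
    a,b=px(n,pose(BED,[A,B]));d=(b-a);L=np.hypot(*d);d/=L;nn=np.array([-d[1],d[0]])
    I=cv2.GaussianBlur(ch[c](im[n]),(0,0),.7).astype(np.float32)
    s=np.linspace(.08*L,.92*L,40);o=np.arange(-w,w+.01,.25)
    G=a+s[:,None,None]*d+o[None,:,None]*nn
    V=cv2.remap(I,G[...,0].astype(np.float32),G[...,1].astype(np.float32),cv2.INTER_CUBIC)
    g=np.diff(V,axis=1);sg=np.sign(g.mean(0)[np.abs(g.mean(0)).argmax()]);wt=np.clip(g*sg,0,None)**2
    off=(wt*(o[:-1]+.125)).sum(1)/wt.sum(1);k=np.polyfit(s,off,1);r=np.std(off-np.polyval(k,s))
    print(n,A,B,"slope err %.4f offset mid %.2f px, rms %.2f"%(k[0],np.polyval(k,L/2),r))
print("bed");meas("top","g",(-75,52,0),(75,52,0));meas("top","g",(-100,70,-8),(100,70,-8));meas("side","g",(-75,52,0),(75,52,0));meas("side","g",(-100,70,-20),(100,70,-20))
print("block");meas("top","rb",(-55,19,22),(-30,19,22));meas("top","rb",(-55,-19,22),(-30,-19,22));meas("side","rb",(-55,19,0),(55,19,0));meas("side","rb",(-55,-19,22),(35,-19,22),2)
meas("side","rb",(55,19,0),(55,19,12));meas("top","rb",(-55,19,0),(-55,-19,0))
E
python3 edge.py
```

```text
bed
top (-75, 52, 0) (75, 52, 0) slope err 0.0093 offset mid 0.18 px, rms 0.05
top (-100, 70, -8) (100, 70, -8) slope err 0.0122 offset mid 0.23 px, rms 0.15
side (-75, 52, 0) (75, 52, 0) slope err -0.0023 offset mid -1.60 px, rms 0.07
side (-100, 70, -20) (100, 70, -20) slope err 0.0071 offset mid -0.35 px, rms 0.11
block
top (-55, 19, 22) (-30, 19, 22) slope err 0.0123 offset mid -0.07 px, rms 0.05
top (-55, -19, 22) (-30, -19, 22) slope err 0.0145 offset mid 0.07 px, rms 0.03
side (-55, 19, 0) (55, 19, 0) slope err -0.0100 offset mid -0.22 px, rms 0.05
side (-55, -19, 22) (35, -19, 22) slope err 0.0004 offset mid -0.47 px, rms 0.08
side (55, 19, 0) (55, 19, 12) slope err -0.1302 offset mid 0.01 px, rms 0.04
top (-55, 19, 0) (-55, -19, 0) slope err 0.0113 offset mid -0.26 px, rms 0.08
```

The block's edges run parallel to the bed's within about 0.01 rad, and they lie within about 1 mm of the seated position.

```bash
python3 -c "
from station import bot
print(bot.sense()['time'],bot.sign_off())"
```

```text
the job is handed in; nothing more can be done
19.725 None
```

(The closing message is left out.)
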